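# Demould the large wax block

### The job

The wax of the large tissue block on the cold plate has set: lift it by its cassette straight up out of its steel mould, leaving the mould standing where it is on the plate. Lay it wax side down, without dropping it, flat in the free part of the aluminium tray, square to the tray and with its sloping label end to the tray's front like the small block already there. Then close the cold plate's clear cover over the moulds; do not disturb the two small moulds or the small block.

Things in the scene. Friction and masses are not known exactly. Their poses are not given: they have to be found in the camera images.
- cold_plate: Bench-top cold plate, fixed: white housing with an aluminium plate on top, 215 (x) x 345 (y) x 80 mm high. Origin: centre of its underside; its front with the control panel faces its -x, z up. On its top (80 mm up) stand three steel moulds in a row along y, 105 mm apart, in any order.
- cover (a joint): Clear hood of the cold plate, hinged along the plate's rear (+x) top edge: 0 shut, 1.57 upright, limit 1.85 rad; starts open at 1.58 to 1.75. The hinge is stiff: the hood (0.5 kg) stays at any angle; closing takes about 4 N at the lip. Shut, it reaches 196 mm forward of the hinge axis, is 326 mm wide and 45 mm high. Open, it stands behind the hinge axis, up to 315 mm above the bench.
- cover_hinge (a point): Middle of the hood's hinge axis, which runs along the cold plate's y, 96 mm behind (+x of) the plate's origin and 81 mm above the bench.
- cover_lip (a point): On the outer face (upper when shut) of the hood's grip lip, a flat aluminium strip 90 wide, 8 thick, 196 to 232 mm from the hinge axis. This point: mid-width, 214 mm from the axis; shut, 13 mm above the axis. Hood open: the lip is its topmost part, outer face to the rear, free to push or pinch from above; below it (196 mm from the axis) the hood's front wall juts 32 mm rearward.
- mould: The large steel base mould, loose on the cold plate, 0.16 kg. Origin: centre of its underside, z up. 94 (x) x 71 (y) mm over its thin flange, 20 mm high. Its well (70.5 x 47.5 mm, floor 3 mm up) holds the wax; a recess above it (79 x 56 mm, from 16 mm up to the rim at 20 mm) surrounds the foot of the cassette. About 2 mm play all round.
- block: The large block to lift out, 50 to 105 g: pale plastic cassette 75 (x) x 52 (y) x 15 mm on a wax slab 67 x 44 x 14 mm. Origin: centre of the wax underside, z up; cassette from 14 to 29 mm up. In the mould it stands on the well floor, axes as the mould's; the cassette's top 12 mm are free above the rim. Grip its two flat long sides (52 mm apart in y). Its -x end slopes (label).
- block_label (a point): Foot of the sloping label end of the large block: 37.5 mm from the block's origin along its -x, 18 mm above its underside. The sloping face is 14 mm long.
- tray: Aluminium block tray, fixed, 150 (x) x 290 (y) mm, 320 mm over its small side handles; inside 144 x 284 mm, floor 6 mm and rim 14 mm above the origin. Origin: centre of its underside, z up; its -x side is its front (towards the robot).
- small_block: Small wax block lying in the tray (bystander): 40 (x) x 28 (y) x 13 mm high, label end at its -x (the tray's front); origin in the centre of its underside. It lies anywhere within 95 mm either way of the tray's middle along y; the large block goes beside it where there is more room.
- small_mould_a: Small steel mould with a small block still setting in it (bystander), 56 (x) x 42 (y) x 19 mm; origin in the centre of its underside, on the cold plate.
- small_mould_b: A second small mould, same as small_mould_a (bystander).
Mind the look-alikes: they are no part of the job. What is shaped like the block but orange or pink is not meant.

How it is judged:
On the way, in this order (a step that is already met when the one before it is completed fails the run):
1. the large block is held clear above its mould, and the mould has stayed where it was (z of block in the frame of mould above 0.03 m and contact force between the fingers and block above 0.5 N and distance of mould from where it was at the start of the episode below 0.015 m), for 0.1 s.
2. the large block lies flat in the tray, square, label end to the front, and is let go (x of block in the frame of tray between -0.036 and 0.036 m and y of block in the frame of tray between -0.118 and 0.118 m and z of block in the frame of tray between 0.004 and 0.009 m and angle between block's own z axis and vertical below 0.05 rad and angle between the x axis of block and the x axis of tray, either way round below 0.22 rad and x of block_label in the frame of tray below 0 m and contact force between the fingers and block below 0.1 N), for 0.2 s.
3. the clear cover is shut (value of joint cover below 0.05 rad), for 0.2 s.
At the end, for the whole second after the job is handed in: Large block rests released in the tray, flat on its wax (3 deg), square to the tray (12 deg), label end to the tray's front; cover shut (0.05 rad); mould within 15 mm of where it stood; small moulds and small block within 20 mm (all of step 2 and value of joint cover below 0.05 rad and distance of mould from where it was at the start of the episode below 0.015 m and linear speed of block below 0.02 m/s and distance of each of small_mould_a, small_mould_b, small_block from where it was at the start of the episode below 0.02 m); the robot touches nothing.
It fails at once if the mould is dragged or lifted (more than 15 mm) (distance of mould from where it was at the start of the episode above 0.015 m).
It fails at once if the large block is dropped (falling faster than 0.5 m/s, out of the fingers) (linear speed of block above 0.5 m/s and contact force between the fingers and block below 0.05 N).
It fails at once if a small mould or the small block is moved by more than 20 mm (distance of any of small_mould_a, small_mould_b, small_block from where it was at the start of the episode above 0.02 m).
It also fails if it takes over 61 s, if anything falls off the work surface, if the arm or the gripper's body presses on something with over 40 N, if the wrist force passes 120 N, or if a joint passes its speed limit or range.

### The arm

A 7-joint arm with a two-finger parallel gripper is mounted at the origin on the work surface. World frame = base frame: x ahead of the robot, y to its left, z up, the work surface at z = 0. Lengths are in m, angles in rad, forces in N, time in s.
With the tool pointing down it reaches from about 0.4 to 0.875 m from the base axis. Payload 19.3 kg.
Tool frame: the origin (TCP) lies at the very end of the fingers, on their centre line; the grasp point (between the pads) lies 19 mm behind it; z points along the fingers, y is the direction in which the jaws open and shut (so a half turn about z gives the same grasp; the last joint's range is limited). The gripper opens to 85 mm and grips with 20 to 120 N. Pads are 22 mm wide; open, the fingers measure 114 mm over their backs; the gripper's body (76 mm by 85 mm) begins 54 mm behind the grasp point. The pads swing forward as they close: fully open they stand 13 mm farther back than shut.
Start: joints at [1.167, 0.521, -0.036, 1.599, 0.021, 1.021, -0.113], TCP at [0.205, -0.591, 0.231] pointing down, gripper open.
Joint ranges: [-2.91, 2.91], [-0.3, 2.13], [-1.5, 1.42], [0.17, 2.43], [-1.26, 4.41], [0.16, 1.93], [-2.52, 2.52]. Speed limits (rad/s): [1.89, 1.89, 2.39, 2.39, 3.01, 3.01, 3.01].

### API

Orientations are given as [roll, pitch, yaw] about the fixed x, y, z axes, in that order (R = Rz(yaw) Ry(pitch) Rx(roll)).
In Python, from rig import * gives the robot as it stands.
- The arm moves only by the tool jog_arm, never from a script. Its argument "increments" is a list of rows, each a list of 2 entries, a list of its own where there are three numbers: the shift along the tool's x, y, z in m, then the turn about the tool's z in rad. In form: [[[x, y, z], yaw], ...]. A call has 1 to 20 rows; each row shifts and turns the commanded pose from where the row before left it, along the tool's axes as they then stand; what a row does not reach is not made up. A row lasts 1/8 s, in which the tool goes at most 62.5 mm and 10.7 degrees, less where a joint would pass 70% of its speed; a pose out of reach is approached as far as the arm can. A call is refused whole if a number of a shift passes 0.0625 or a number of a turn 0.188, either way. A call with a gripper value outside its range is refused whole. "grip" is the gripper command: -1 is fully open, 1 is shut, values between are in proportion, set as the call begins (left out, the last holds). The fingers move at their own pace and stop on an object; "grip_force" is the grip in N (left out, the last holds). Time passes only in rows, so rows that do not move let the fingers close. It gives the time, the measured TCP pose, the force and the opening at its end, in the units of the state.
- get_obs(): the state, without advancing time (a new reading comes with each control period).
- get_image(name): name is "side" or "top"; returns (picture, depth): 420x560x3 uint8, red, green, blue; 420x560 float32, m along the optical axis (not along the pixel's ray), 0 where there is no reading.
- camera_model(name): a dict with "fovy" (degrees; the focal length in pixels is half the picture's height over the tangent of half this angle, whatever the lens; pixels are square), "cx", "cy" (the principal point, pixels), "dist" ([k1, k2, p1, p2, k3] as OpenCV has them; the pictures are not rectified), "xyz" and "attitude" of the camera in the world. Camera axes: x right, y up, looking along -z (the intrinsics and any distortion apply to the point x, -y, -z); pixel columns grow to the right and rows downward; lengths in m; the calibration is good to about 2 mm. A picture is of the moment at which its call begins. camera_model takes no time and is no camera call.
- sign_off(): hands the job in, once; it reports no verdict.
The state is a dict: "time_s": time; "joints": joint angles; "qd": joint speeds; "joint_torque": joint torques, N m; "ee_pos": TCP position; "tcp_rot": TCP orientation; "ft_force": force on the tool from outside, world axes, zero at the start; "moment": the same for the moment, N m; "finger_gap": finger opening in m.
Only numpy, scipy, OpenCV 4.12 (cv2) and the standard library are available. Lean on these libraries where they do the work, as an engineer would, in place of code of your own. Each camera call takes 0.05 s, during which the arm holds its last target. There are 200 camera calls.

## Working session

There is one attempt and no reset: what is moved stays moved. The work goes in short steps, Python scripts to look and compute and a tool call to move; the robot and the scene stay as the last step left them, time stands still between calls to the robot, and variables do not carry over. Pictures are saved under pics/ and viewed, about 8 in all and at most 12, crops included, and the job is handed in when it is done.

Besides the shell and the picture viewer there is one more tool, called after ">>>" in YAML: its name, and indented under it one key for each argument. jog_arm: Moves the arm, as the interface text tells. Its arguments: {"type":"object","properties":{"increments":{"type":"array","items":{"type":"array"}},"grip":{"type":"number"},"grip_force":{"type":"number"}},"required":["increments"]}

```bash
ls; mkdir -p pics; cat > h.py <<'E'
from rig import *
import numpy as np, cv2
from scipy.spatial.transform import Rotation as R
def cam(n):
    m=camera_model(n); f=210/np.tan(np.radians(m["fovy"])/2)
    K=np.array([[f,0,m["cx"]],[0,f,m["cy"]],[0,0,1.]])
    a=np.array(m["attitude"]); Rm=a if a.shape==(3,3) else (R.from_quat(a) if a.size==4 else R.from_euler('xyz',a)).as_matrix()
    return K,np.array(m["dist"],float),np.array(m["xyz"]),Rm
def rays(n,uv):
    K,d,o,Rm=cam(n)
    p=cv2.undistortPoints(np.array(uv,float).reshape(-1,1,2),K,d).reshape(-1,2)
    return o,np.c_[p[:,0],-p[:,1],-np.ones(len(p))]@Rm.T
def onplane(n,uv,z):
    o,r=rays(n,uv); return o+r*((z-o[2])/r[:,2])[:,None]
def pts(n,uv,dep):
    o,r=rays(n,uv); uv=np.array(uv,int); return o+r*dep[uv[:,1],uv[:,0]][:,None]
def cloud(n,dep):
    v,u=np.mgrid[:420,:560]; return pts(n,np.c_[u.ravel(),v.ravel()],dep).reshape(420,560,3)
E
python3 - <<'E'
from h import *
for n in("top","side"):
    im,d=get_image(n); cv2.imwrite(f"pics/{n}0.png",im[:,:,::-1]); np.save(f"pics/{n}0.npy",d); print(n,camera_model(n))
print(get_obs())
E
```

```text
pics
top {'fovy': 54.835360614245275, 'cx': 286.58261820541867, 'cy': 215.01265408905968, 'dist': array([0.00619964, 0.        , 0.        , 0.        , 0.        ]), 'xyz': array([ 0.41768392, -0.02591505,  0.86719049]), 'attitude': array([ 2.07806664e-01,  1.05655034e-03, -1.55166215e+00])}
side {'fovy': 52.80786968915731, 'cx': 271.3756725182525, 'cy': 208.11879888615695, 'dist': array([-0.11726238,  0.        ,  0.        ,  0.        ,  0.        ]), 'xyz': array([ 0.41814149, -0.78348347,  0.57799532]), 'attitude': array([ 1.00127302, -0.01000938, -0.17899752])}
{'time_s': 0.1, 'joints': array([ 1.16679327,  0.52192099, -0.03631487,  1.59990681,  0.02121718,
        1.02110927, -0.11279682]), 'qd': array([ 6.14917741e-04, -1.54525829e-03, -9.03818279e-04, -5.81234775e-05,
       -1.03506244e-03, -5.05772059e-05, -3.82866942e-04]), 'joint_torque': array([ 4.38135612e-03, -9.28485775e+01,  1.98376983e+00, -3.70526111e+01,
        1.80703547e-02,  5.46243740e-03,  7.51444099e-05]), 'ee_pos': array([ 0.20464072, -0.59025245,  0.23082009]), 'tcp_rot': array([-3.14063756e+00,  8.70289315e-05,  3.33792586e-01]), 'ft_force': array([-0.62508791, -1.208084  , -0.18651338]), 'moment': array([ 0.04386971,  0.04966614, -0.00026114]), 'finger_gap': 0.08509055300506876}
```

View pics/top0.png

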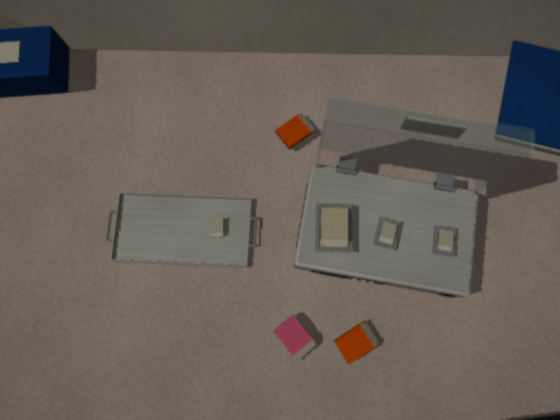

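View pics/side0.png

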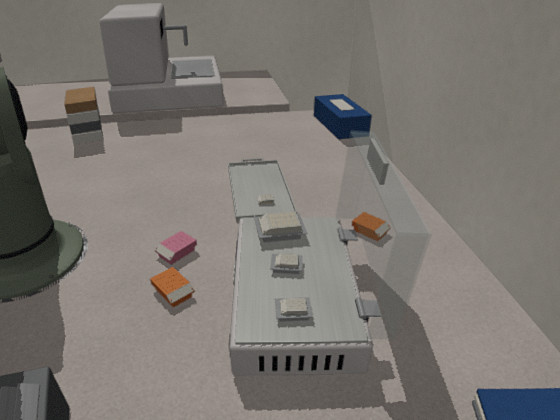

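Top view: the tray is at (185,230) with its small block at (217,228). The cold plate is at (390,232), with the large mould at (335,228), small moulds at (388,233) and (446,240), and the open hood's lip at (433,128). Next I'll measure.

```bash
cat > m.py <<'E'
from h import *
im=cv2.imread("pics/top0.png"); d=np.load("pics/top0.npy"); C=cloud("top",d); z=C[:,:,2]
for nm,(u,v) in dict(blk=(335,228),sb=(217,227),tray=(160,230),plate=(360,270),plate2=(420,265),lip=(433,128),sa=(388,233)).items(): print(nm,im[v,u],C[v,u].round(4))
hsv=cv2.cvtColor(im,cv2.COLOR_BGR2HSV)
def rect(n,mask,box,zz):
    u0,v0,u1,v1=box; m=np.zeros_like(mask); m[v0:v1,u0:u1]=mask[v0:v1,u0:u1]
    c=max(cv2.findContours(m,cv2.RETR_EXTERNAL,cv2.CHAIN_APPROX_NONE)[0],key=cv2.contourArea)
    P=onplane("top",c.reshape(-1,2),zz); (c,s,a)=cv2.minAreaRect((P[:,:2]*1000).astype(np.float32)); print(n,np.round(c,1),np.round(s,1),round(a,1))
M=lambda b:(b*255).astype(np.uint8)
crm=M(hsv[:,:,1]>45)
b,g,r=[im[:,:,i].astype(int) for i in range(3)]
crm=M((r-b>18))
print('rb plate',(r-b)[270,350:380:10],'blk',(r-b)[215:245:5,335])
rect('block',crm,(316,204,356,252),.112)
rect('blockz',M((z>.104)&(z<.118)),(316,200,356,255),.112)
rect('sa',crm,(374,218,402,250),.1); rect('sb2',crm,(432,226,460,256),.1)
rect('mould-z',M((z>.09)&(z<.13)),(308,195,362,260),.1)
rect('plate',M((z>.07)&(z<.095)),(290,165,485,300),.08)
rect('tray',M((z>.0095)&(z<.03)),(100,180,270,280),.014)
rect('smallblk',crm,(205,212,230,242),.019)
rect('hoodlip',M((z>.27)),(310,90,540,160),.3)
lip=M((z>.25)&(g<75)); 
cv2.imwrite("pics/crop.png",cv2.hconcat([cv2.resize(im[195:265,300:370],(480,480),interpolation=2),cv2.resize(im[95:165,385:480],(320,480),interpolation=2)]))
q=C[118:140:2,400:470:8].reshape(-1,3); print(q[q[:,2]>.2].round(3)[::3])
E
python3 m.py
```

```text
blk [ 92 118 130] [ 0.5532 -0.114   0.1135]
sb [100 118 124] [0.5678 0.1261 0.0181]
tray [109 119 117] [0.5611 0.2509 0.0056]
plate [106 115 115] [ 0.4778 -0.1657  0.0804]
plate2 [106 114 114] [ 0.4897 -0.2819  0.0799]
lip [50 56 55] [ 0.6759 -0.2408  0.2971]
sa [ 98 115 121] [ 0.5482 -0.2176  0.0981]
rb plate [6 9 8] blk [31 30 30 31 35 23]
block [ 555.6 -112.5] [73.4 49.5] 0.1
blockz [ 556.4 -111.4] [51.1 73.4] 89.3
sa [ 551.3 -217.3] [22.6 30.7] 77.3
sb2 [ 536.6 -325.5] [24.5 36.2] 82.3
mould-z [ 556.9 -112.9] [70.8 94.1] 89.2
plate [ 582.5 -223.8] [340.1 255.1] 81.0
tray [564.2 202.6] [318.1 152.3] 88.6
smallblk [568.8 127.1] [37.4 23.3] 3.3
hoodlip [ 679.9 -234.6] [313.   44.6] 80.8
[[ 0.702 -0.198  0.274]
 [ 0.684 -0.222  0.313]
 [ 0.704 -0.274  0.273]
 [ 0.698 -0.198  0.275]
 [ 0.681 -0.223  0.312]
 [ 0.699 -0.273  0.277]
 [ 0.694 -0.197  0.277]
 [ 0.679 -0.223  0.31 ]
 [ 0.679 -0.258  0.311]
 [ 0.691 -0.198  0.276]
 [ 0.679 -0.226  0.303]
 [ 0.676 -0.258  0.311]
 [ 0.689 -0.198  0.273]
 [ 0.678 -0.227  0.299]
 [ 0.674 -0.259  0.308]
 [ 0.684 -0.197  0.277]
 [ 0.678 -0.229  0.291]
 [ 0.674 -0.261  0.303]
 [ 0.681 -0.197  0.276]
 [ 0.677 -0.231  0.286]
 [ 0.673 -0.263  0.297]
 [ 0.678 -0.197  0.276]
 [ 0.677 -0.233  0.28 ]
 [ 0.672 -0.265  0.293]
 [ 0.676 -0.21   0.273]
 [ 0.675 -0.247  0.276]
 [ 0.67  -0.278  0.289]
 [ 0.671 -0.246  0.278]
 [ 0.67  -0.281  0.282]
 [ 0.668 -0.258  0.277]
 [ 0.669 -0.295  0.278]]
```

View pics/crop.png

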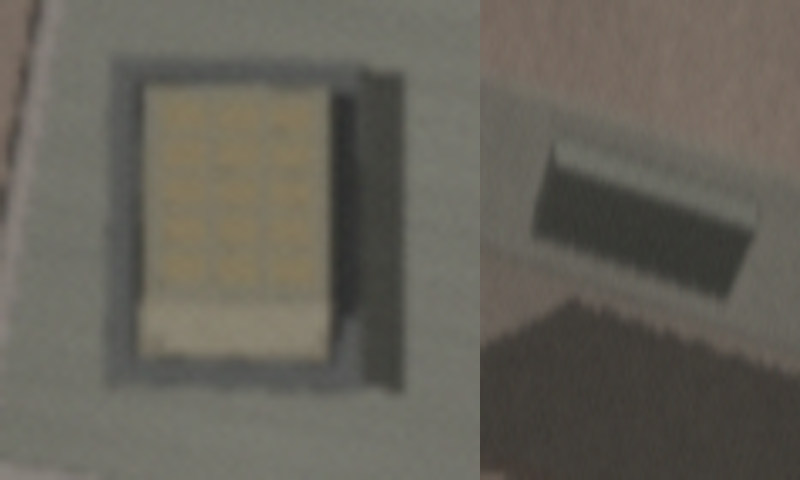

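The crop shows the label end of the block pointing to -x. The block is at (0.556, -0.112) with yaw near 0, and the tray centre is (0.564, 0.203) with yaw -0.024. The free side of the tray is +y. I'll move above the block.

>>> jog_arm:
  increments:
    - [[0,0,0],0.173]
    - [[0,0,0],0.173]
    - [[0.029,-0.04,0],0]
    - [[0.029,-0.04,0],0]
    - [[0.029,-0.04,0],0]
    - [[0.029,-0.04,0],0]
    - [[0.029,-0.04,0],0]
    - [[0.029,-0.04,0],0]
    - [[0.029,-0.04,0],0]
    - [[0.029,-0.04,0],0]
    - [[0.029,-0.04,0],0]
    - [[0.029,-0.04,0],0]
    - [[0.029,-0.04,0],0]
    - [[0.029,-0.04,0],0]
    - [[0,0,0],0]
    - [[0,0,0],0]
  grip: -0.55
  grip_force: 40

```text
time_s: 2.1
ee_pos: [0.5582, -0.1151, 0.2309]
tcp_rot: [3.141, 0.001, -0.012]
ft_force: [-0.7, -0.7, -0.4]
finger_gap: 0.0664
```

>>> jog_arm:
  increments:
    - [[-0.001,-0.0015,0.025],0]
    - [[-0.001,-0.0015,0.025],0]
    - [[0,0,0.025],0]
    - [[0,0,0.02],0]
    - [[0,0,0],0]
    - [[0,0,0],0]

```text
time_s: 2.85
ee_pos: [0.5568, -0.1125, 0.1371]
tcp_rot: [3.141, -0.001, -0.013]
ft_force: [-0.1, 0.7, 1.4]
finger_gap: 0.0663
```

```bash
python3 - <<'E'
from h import *
im,d=get_image("side"); cv2.imwrite("pics/s1.png",cv2.resize(im[150:290,210:400,::-1],(760,560),interpolation=2))
K,dd,o,Rm=cam("side")
def proj(P):
    q=(np.array(P)-o)@Rm; q=q*[1,-1,-1]; return cv2.projectPoints(q.reshape(-1,1,3),np.zeros(3),np.zeros(3),K,dd)[0].reshape(-1,2)
e=get_obs(); print(e["ee_pos"],e["ft_force"]); t=e["ee_pos"]
print(((proj([t+[0,.033,0],t,t-[0,.033,0],[.556,-.086,.112],[.556,-.138,.112],[.556,-.138,.1]])-[210,150])*4).round(0))
E
```

```text
[ 0.55689307 -0.11232337  0.13726633] [ 0.31784035 -0.02146967  0.50736969]
[[259. 201.]
 [272. 236.]
 [285. 274.]
 [259. 251.]
 [279. 310.]
 [279. 330.]]
```

View pics/s1.png

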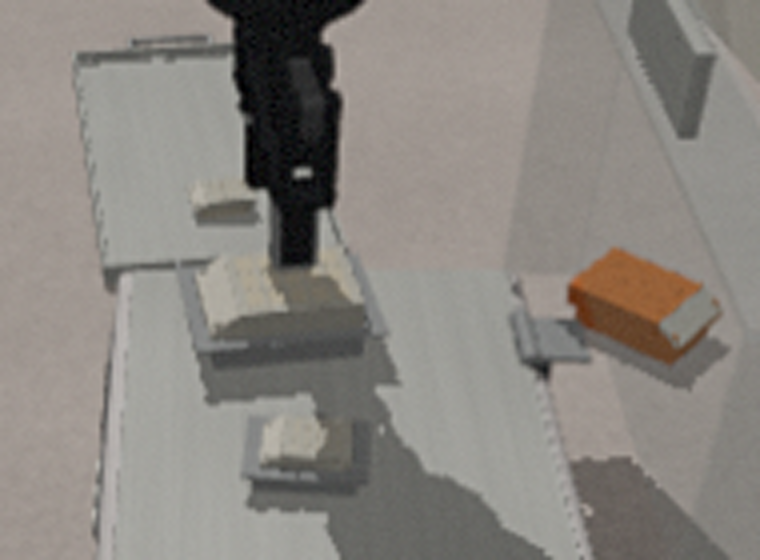

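The side crop shows the front fingertip at (293,265), centred over the cassette. It is about 5 mm above the nominal TCP because the jaws are part open. I'll descend and close.

>>> jog_arm:
  increments:
    - [[0,0,0.012],0]
    - [[0,0,0.012],0]
    - [[0,0,0.006],0]
    - [[0,0,0.004],0]
    - [[0,0,0.002],0]
    - [[0,0,0],0]
    - [[0,0,0],0]
    - [[0,0,0],0]

```text
time_s: 3.9
ee_pos: [0.5567, -0.1118, 0.1005]
tcp_rot: [3.142, -0.0, -0.012]
ft_force: [0.7, 0.2, -0.6]
finger_gap: 0.0661
```

>>> jog_arm:
  increments:
    - [[0,0,0],0]
    - [[0,0,0],0]
    - [[0,0,0],0]
    - [[0,0,0],0]
    - [[0,0,0],0]
    - [[0,0,0],0]
  grip: 1
  grip_force: 40

```text
time_s: 4.65
ee_pos: [0.5567, -0.1118, 0.1007]
tcp_rot: [3.142, -0.0, -0.012]
ft_force: [-2.4, 0.2, 7.4]
finger_gap: 0.0507
```

>>> jog_arm:
  increments:
    - [[0,0,-0.001],0]
    - [[0,0,-0.001],0]
    - [[0,0,-0.002],0]
    - [[0,0,-0.002],0]
    - [[0,0,-0.003],0]
    - [[0,0,-0.003],0]
    - [[0,0,0],0]
  grip_force: 60

```text
time_s: 5.52
ee_pos: [0.5568, -0.1118, 0.1126]
tcp_rot: [3.142, -0.0, -0.012]
ft_force: [-0.5, -0.4, -0.8]
finger_gap: 0.0498
```

```bash
python3 - <<'E'
from h import *
im,d=get_image("side"); cv2.imwrite("pics/s2.png",cv2.resize(im[150:290,210:400,::-1],(760,560),interpolation=2))
E
```

```text
(no output)
```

View pics/s2.png

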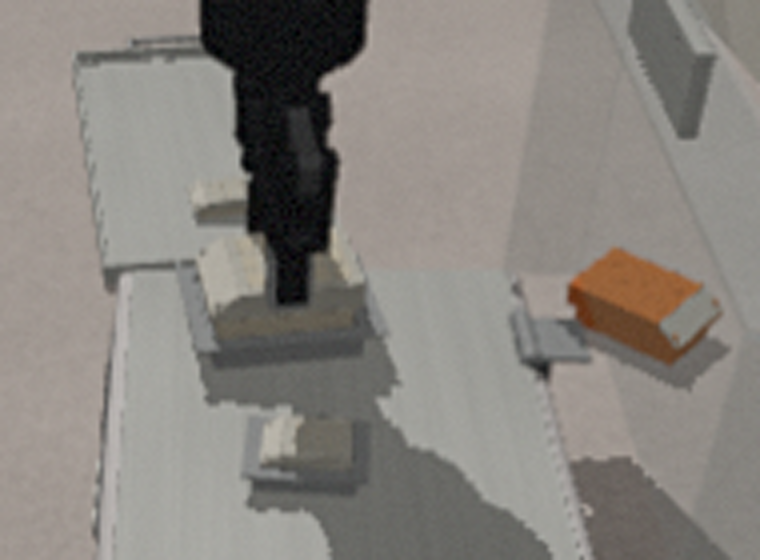

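The block seems to have risen: its top edge moved from about y=255 to y=232 in the crop, and the mould is still in place. I'll lift further and measure with depth.

>>> jog_arm:
  increments:
    - [[0,0,-0.004],0]
    - [[0,0,-0.006],0]
    - [[0,0,-0.01],0]
    - [[0,0,-0.015],0]
    - [[0,0,-0.015],0]
    - [[0,0,-0.015],0]
    - [[0,0,-0.01],0]
    - [[0,0,-0.005],0]
    - [[0,0,0],0]
    - [[0,0,0],0]

```text
time_s: 6.82
ee_pos: [0.5564, -0.1117, 0.1918]
tcp_rot: [-3.141, 0.001, -0.012]
ft_force: [-0.7, 0.4, -0.6]
finger_gap: 0.05
```

```bash
cat > chk.py <<'E'
from h import *
import sys
n=sys.argv[1]
e=get_obs(); print(e["time_s"],e["ee_pos"],e["tcp_rot"],e["ft_force"],e["moment"],e["finger_gap"])
for c in("side","top"):
    im,d=get_image(c); cv2.imwrite(f"pics/{c}{n}.png",im[:,:,::-1]); np.save(f"pics/{c}{n}.npy",d)
    C=cloud(c,d); i=im.astype(int); cr=(i[:,:,0]-i[:,:,2]>17)&(i[:,:,0]-i[:,:,2]<55)
    t=e["ee_pos"]; near=(abs(C-t)<[.05,.04,.06]).all(2)&cr
    P=C[near]; print(c,len(P)); 
    if len(P)>20: print('  min',P.min(0).round(4),'max',P.max(0).round(4))
    for a in np.arange(-.045,.046,.01):
        q=P[(abs(P[:,0]-t[0]-a)<.005)]
        if len(q)>2: print('   x%+.3f'%a,len(q),'z',q[:,2].min().round(4),q[:,2].max().round(4),'y',q[:,1].min().round(4),q[:,1].max().round(4))
E
python3 chk.py 3
python3 -c "
import cv2
cv2.imwrite('pics/s3.png',cv2.hconcat([cv2.resize(cv2.imread('pics/side3.png')[120:290,210:330],(400,567),interpolation=2),cv2.resize(cv2.imread('pics/top3.png')[160:330,290:410],(400,567),interpolation=2)]))"
```

```text
6.825 [ 0.55639485 -0.11172129  0.19182214] [-3.14147824e+00  8.06886795e-04 -1.21605314e-02] [-0.65333118  0.3744569  -0.57994636] [ 0.03356291  0.02254515 -0.00529031] 0.05000238939247644
side 155
  min [ 0.5257 -0.1399  0.1764] max [ 0.5921 -0.0921  0.206 ]
   x-0.035 4 z 0.1764 0.1859 y -0.1362 -0.1237
   x-0.025 7 z 0.1813 0.1849 y -0.138 -0.1341
   x-0.015 43 z 0.1813 0.2057 y -0.1399 -0.0921
   x-0.005 27 z 0.1809 0.2053 y -0.135 -0.0942
   x+0.005 5 z 0.1795 0.1855 y -0.1375 -0.1347
   x+0.015 13 z 0.182 0.205 y -0.1381 -0.124
   x+0.025 24 z 0.1803 0.2058 y -0.1373 -0.1008
   x+0.035 32 z 0.1848 0.206 y -0.1373 -0.0935
top 10
   x-0.035 10 z 0.1916 0.1965 y -0.0997 -0.0875
```

View pics/s3.png

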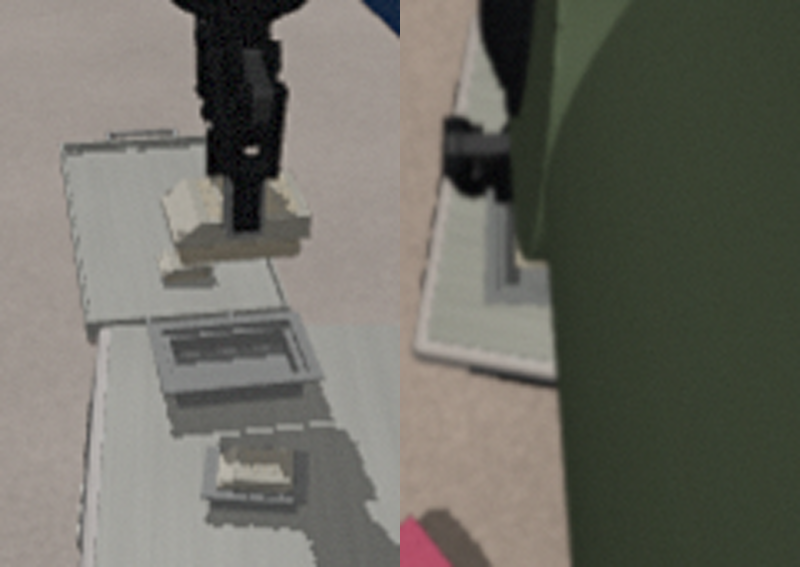

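The block is held level and the mould is empty and unmoved. Moving to the tray.

>>> jog_arm:
  increments:
    - [[0,-0.01,0],0]
    - [[0,-0.02,0],0]
    - [[0,-0.03,0],0]
    - [[0,-0.03,0],0]
    - [[0,-0.03,0],0]
    - [[0,-0.03,0],0]
    - [[0.002,-0.03,0],0.006]
    - [[0.002,-0.03,0],0.006]
    - [[0,-0.03,0],0]
    - [[0,-0.03,0],0]
    - [[0,-0.03,0],0]
    - [[0,-0.03,0],0]
    - [[0,-0.02,0],0]
    - [[0,-0.015,0],0]
    - [[0,0,0],0]
    - [[0,0,0],0]

```text
time_s: 8.93
ee_pos: [0.5673, 0.252, 0.1923]
tcp_rot: [3.141, 0.0, -0.025]
ft_force: [-0.6, -0.7, -0.7]
finger_gap: 0.0498
```

>>> jog_arm:
  increments:
    - [[0,0,0.01],0]
    - [[0,0,0.025],0]
    - [[0,0,0.03],0]
    - [[0,0,0.03],0]
    - [[0,0,0.025],0]
    - [[0,0,0.02],0]
    - [[0,0,0.01],0]
    - [[0,0,0],0]
    - [[0,0,0],0]

```text
time_s: 10.05
ee_pos: [0.5676, 0.2533, 0.0431]
tcp_rot: [-3.141, -0.001, -0.024]
ft_force: [-0.4, 0.7, -0.6]
finger_gap: 0.0499
```

```bash
python3 chk.py 4
python3 -c "
import cv2
cv2.imwrite('pics/s4.png',cv2.hconcat([cv2.resize(cv2.imread('pics/side4.png')[100:270,210:330],(400,567),interpolation=2),cv2.resize(cv2.imread('pics/top4.png')[160:300,100:270],(400,330),interpolation=2).copy() if 0 else cv2.resize(cv2.imread('pics/top4.png')[150:320,100:220],(400,567),interpolation=2)]))"
```

```text
10.05 [0.56760898 0.25328802 0.04309609] [-3.14101090e+00 -1.03094545e-03 -2.43875824e-02] [-0.41751282  0.73858212 -0.57298702] [-0.05969005  0.02312592  0.00717945] 0.049855831968548724
side 67
  min [0.542  0.2243 0.0307] max [0.6037 0.2739 0.0576]
   x-0.015 14 z 0.0336 0.0571 y 0.2251 0.273
   x-0.005 12 z 0.0322 0.0569 y 0.2273 0.2739
   x+0.005 4 z 0.0334 0.0365 y 0.2278 0.2308
   x+0.015 8 z 0.0331 0.0575 y 0.2255 0.2521
   x+0.025 11 z 0.0307 0.0576 y 0.2243 0.2678
   x+0.035 16 z 0.0337 0.0575 y 0.229 0.2732
top 416
  min [0.5298 0.2224 0.0418] max [0.604  0.2789 0.0965]
   x-0.035 103 z 0.0418 0.0525 y 0.227 0.2778
   x-0.025 127 z 0.0458 0.0564 y 0.2259 0.2789
   x-0.015 124 z 0.051 0.0965 y 0.2224 0.2778
   x-0.005 14 z 0.0507 0.057 y 0.2358 0.2711
   x+0.025 14 z 0.0519 0.0563 y 0.2283 0.2433
   x+0.035 34 z 0.0509 0.0564 y 0.2269 0.2499
```

View pics/s4.png

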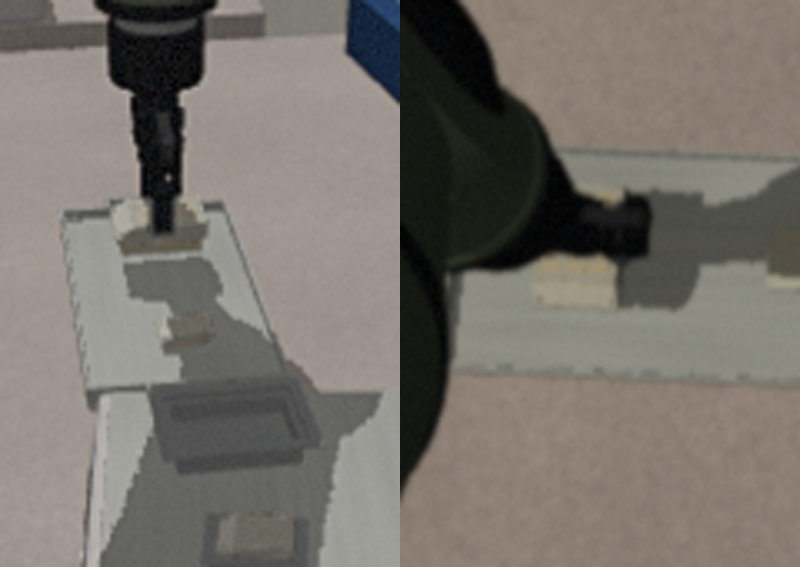

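The block is held level over the free part of the tray with the label to the front. I'll lower it to contact.

>>> jog_arm:
  increments:
    - [[0,0,0.006],0]
    - [[0,0,0.006],0]
    - [[0,0,0.003],0]
    - [[0,0,0.001],0]
    - [[0,0,0.001],0]
    - [[0,0,0],0]
    - [[0,0,0],0]
    - [[0,0,0],0]

```text
time_s: 11.15
ee_pos: [0.5672, 0.2531, 0.0254]
tcp_rot: [-3.142, -0.0, -0.024]
ft_force: [-0.4, 0.8, -1.1]
finger_gap: 0.05
```

>>> jog_arm:
  increments:
    - [[0,0,0.001],0]
    - [[0,0,0],0]
    - [[0,0,0],0]

```text
time_s: 11.52
ee_pos: [0.5671, 0.2531, 0.0243]
tcp_rot: [3.142, 0.0, -0.024]
ft_force: [0.1, -0.7, -0.8]
finger_gap: 0.0498
```

>>> jog_arm:
  increments:
    - [[0,0,0.001],0]
    - [[0,0,0],0]
    - [[0,0,0],0]

```text
time_s: 11.9
ee_pos: [0.5672, 0.2532, 0.0239]
tcp_rot: [-3.141, -0.0, -0.024]
ft_force: [-3.9, -2.3, 11.5]
finger_gap: 0.0502
```

Contact. Releasing and retreating upward.

>>> jog_arm:
  increments:
    - [[0,0,0],0]
    - [[0,0,0],0]
    - [[0,0,0],0]
    - [[0,0,0],0]
    - [[0,0,-0.005],0]
    - [[0,0,-0.015],0]
    - [[0,0,-0.03],0]
    - [[0,0,-0.04],0]
    - [[0,0,-0.05],0]
    - [[0,0,-0.05],0]
    - [[0,0,-0.05],0]
    - [[0,0,-0.05],0]
    - [[0,0,-0.05],0]
    - [[0,0,-0.04],0]
    - [[0,0,-0.02],0]
    - [[0,0,0],0]
  grip: -0.6

```text
time_s: 13.9
ee_pos: [0.5671, 0.2532, 0.4256]
tcp_rot: [-3.14, -0.003, -0.024]
ft_force: [0.0, -0.1, -1.1]
finger_gap: 0.0681
```

```bash
cat > lip.py <<'E'
from h import *
import sys
n=sys.argv[1]
im,d=get_image("side"); cv2.imwrite(f"pics/side{n}.png",im[:,:,::-1]); C=cloud("side",d); i=im.astype(int)
im2,d2=get_image("top"); cv2.imwrite(f"pics/top{n}.png",im2[:,:,::-1]); C2=cloud("top",d2)
# block
m=(C[:,:,2]>.012)&(abs(C[:,:,0]-.567)<.05)&(abs(C[:,:,1]-.253)<.045)&(C[:,:,2]<.06); P=C[m]
print("blk side",len(P),P.min(0).round(4),P.max(0).round(4))
# hood
p=np.array([.677,-.24]); ps=-np.radians(9)
for nm,CC,ii in(("side",C,i),("top",C2,im2.astype(int))):
    hx=(CC[:,:,0]-.58)*np.cos(ps)+(CC[:,:,1]+.22)*np.sin(ps); hy=-(CC[:,:,0]-.58)*np.sin(ps)+(CC[:,:,1]+.22)*np.cos(ps)
    m=(CC[:,:,2]>.22)&(abs(hy)<.044)&(hx>.04)&(hx<.2); print(nm,m.sum())
    z=CC[:,:,2][m];h=hx[m];y=hy[m];b=ii.sum(2)[m]
    for a in np.arange(.22,.33,.01):
        k=(abs(z-a)<.005)
        if k.sum()>2: print('  z%.2f'%a,k.sum(),'hx',h[k].min().round(3),np.median(h[k]).round(3),h[k].max().round(3),'hy',y[k].min().round(3),y[k].max().round(3),'bright',np.median(b[k]))
E
python3 lip.py 5
```

```text
blk side 420 [0.5329 0.2194 0.0122] [0.608  0.2792 0.0395]
side 822
  z0.27 4 hx 0.094 0.094 0.095 hy -0.04 0.003 bright 391.0
  z0.28 421 hx 0.093 0.119 0.14 hy -0.044 0.044 bright 411.0
  z0.29 97 hx 0.099 0.1 0.101 hy -0.044 0.037 bright 285.0
  z0.30 100 hx 0.1 0.101 0.102 hy -0.043 0.036 bright 287.0
  z0.31 195 hx 0.101 0.102 0.109 hy -0.043 0.037 bright 389.0
  z0.32 5 hx 0.103 0.105 0.106 hy 0.01 0.034 bright 433.0
top 1626
  z0.27 319 hx 0.092 0.131 0.138 hy -0.043 0.044 bright 313.0
  z0.28 514 hx 0.092 0.098 0.136 hy -0.044 0.044 bright 297.0
  z0.29 189 hx 0.097 0.098 0.104 hy -0.043 0.039 bright 175.0
  z0.30 208 hx 0.097 0.099 0.105 hy -0.044 0.04 bright 179.0
  z0.31 395 hx 0.098 0.101 0.107 hy -0.044 0.04 bright 301.0
```

View pics/side5.png

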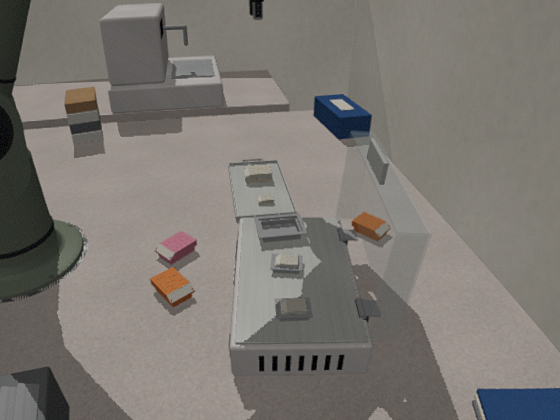

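The block lies flat in the tray at (258,174) in the side view, label to the front. Next I'll close the fingers and go above and behind the hood's lip, turning square to the plate.

>>> jog_arm:
  increments:
    - [[0,0,0],0.133]
    - [[0.0189,0.0391,0],0]
    - [[0.0189,0.0391,0],0]
    - [[0.0189,0.0391,0],0]
    - [[0.0189,0.0391,0],0]
    - [[0.0189,0.0391,0],0]
    - [[0.0189,0.0391,0],0]
    - [[0.0189,0.0391,0],0]
    - [[0.0189,0.0391,0],0]
    - [[0.0189,0.0391,0],0]
    - [[0.0189,0.0391,0],0]
    - [[0.0189,0.0391,0],0]
    - [[0.0189,0.0391,0],0]
    - [[0,0,0],0]
    - [[0,0,0],0]
    - [[0,0,0],0]
  grip: 1

```text
time_s: 16.0
ee_pos: [0.7177, -0.2446, 0.4234]
tcp_rot: [-3.141, 0.0, -0.156]
ft_force: [-0.3, -0.9, -0.0]
finger_gap: -0.0003
```

```bash
cat > loc.py <<'E'
from h import *
e=get_obs(); p=e["ee_pos"]; a=np.radians(9); dx,dy=p[0]-.58,p[1]+.22
print(e["time_s"],'hx',round(dx*np.cos(a)-dy*np.sin(a),4),'hy',round(dx*np.sin(a)+dy*np.cos(a),4),'z',p[2].round(4),e["tcp_rot"],e["ft_force"].round(1))
E
python3 loc.py
python3 - <<'E'
import numpy as np
H=np.array([.0785,.081]); prev=None
T=np.r_[np.linspace(1.67,0,18)]
for i,t in enumerate(T):
    r=.216+.010*min(1,(1.67-t)/1.0); n=.013
    P=H+r*np.array([-np.cos(t),np.sin(t)])+n*np.array([np.sin(t),np.cos(t)])+[.011,0]
    print(round(t,2),P.round(4),(P-prev).round(4) if prev is not None else ''); prev=P
E
```

```text
16.0 hx 0.1398 hy -0.0027 z 0.4234 [-3.14104079e+00  9.72763820e-05 -1.55938043e-01] [-0.3 -0.9 -0. ]
1.67 [0.1238 0.2947] 
1.57 [0.1027 0.298 ] [-0.0211  0.0033]
1.47 [0.0813 0.2992] [-0.0214  0.0012]
1.38 [0.0597 0.2983] [-0.0216 -0.0009]
1.28 [0.0383 0.2953] [-0.0215 -0.003 ]
1.18 [0.0171 0.2901] [-0.0211 -0.0052]
1.08 [-0.0035  0.2829] [-0.0206 -0.0072]
0.98 [-0.0234  0.2736] [-0.0199 -0.0093]
0.88 [-0.0424  0.2624] [-0.019  -0.0112]
0.79 [-0.0602  0.2493] [-0.0178 -0.0131]
0.69 [-0.0768  0.2344] [-0.0165 -0.0149]
0.59 [-0.0911  0.2174] [-0.0144 -0.0169]
0.49 [-0.1037  0.1991] [-0.0125 -0.0184]
0.39 [-0.1143  0.1795] [-0.0106 -0.0195]
0.29 [-0.123   0.1591] [-0.0087 -0.0205]
0.2 [-0.1296  0.1379] [-0.0066 -0.0212]
0.1 [-0.1341  0.1161] [-0.0045 -0.0218]
0.0 [-0.1365  0.094 ] [-0.0024 -0.0221]
```

>>> jog_arm:
  increments:
    - [[0,0,0.03],0]
    - [[0,0,0.04],0]
    - [[0,0,0.03],0]
    - [[0,0,0.018],0]
    - [[0,0,0.01],0]
    - [[0,0,0],0]
    - [[0,0,0],0]

```text
time_s: 16.88
ee_pos: [0.718, -0.2459, 0.2964]
tcp_rot: [3.141, -0.001, -0.157]
ft_force: [0.2, -0.1, 0.1]
finger_gap: 0.0002
```

>>> jog_arm:
  increments:
    - [[-0.01,0,0],0]
    - [[-0.01,0,0],0]
    - [[-0.01,0,0],0]
    - [[-0.01,0,0],0]
    - [[-0.01,0,0],0]
    - [[0,0,0],0]

```text
time_s: 17.62
ee_pos: [0.6673, -0.2379, 0.2954]
tcp_rot: [-3.142, 0.001, -0.157]
ft_force: [-1.3, 0.4, 0.2]
finger_gap: -0.0001
```

```bash
python3 loc.py; python3 - <<'E'
from h import *
im,d=get_image("side"); cv2.imwrite("pics/s6.png",cv2.resize(im[90:300,210:450,::-1],(640,560),interpolation=2))
E
```

```text
17.625 hx 0.0891 hy -0.004 z 0.2954 [-3.14150271e+00  1.01589815e-03 -1.57353647e-01] [-1.3  0.4  0.2]
```

View pics/s6.png

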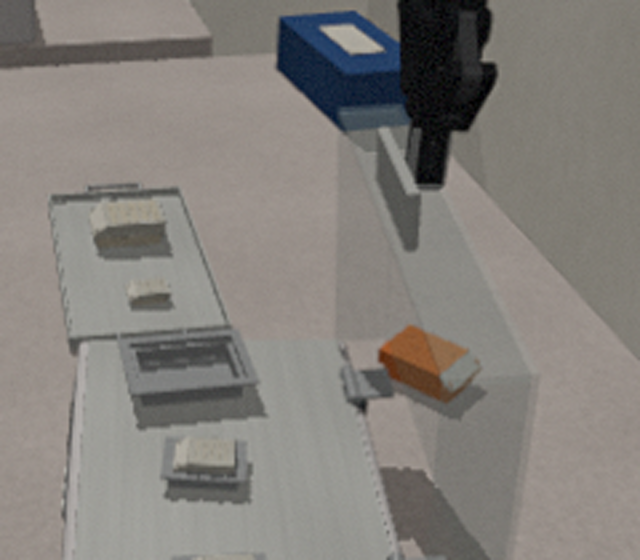

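The fingertip is behind the lip at about (430,185), and the hood is already turning. I'll follow the arc.

>>> jog_arm:
  increments:
    - [[-0.015,0,-0.0015],0]
    - [[-0.0145,0,-0.0015],0]
    - [[-0.0215,0,0.003],0]
    - [[-0.021,0,0.005],0]
    - [[-0.0206,0,0.0072],0]
    - [[-0.02,0,0.0093],0]
    - [[-0.019,0,0.0112],0]
    - [[-0.0178,0,0.013],0]
    - [[0,0,0],0]

```text
time_s: 18.8
ee_pos: [0.5197, -0.2145, 0.249]
tcp_rot: [-3.141, 0.002, -0.158]
ft_force: [0.2, 1.0, -0.1]
finger_gap: -0.0
```

```bash
python3 loc.py; python3 - <<'E'
from h import *
im,d=get_image("side"); cv2.imwrite("pics/s7.png",cv2.resize(im[90:300,210:450,::-1],(640,560),interpolation=2))
E
```

```text
18.8 hx -0.0604 hy -0.004 z 0.249 [-3.14140219e+00  2.34683115e-03 -1.57590642e-01] [ 0.2  1.  -0.1]
```

View pics/s7.png

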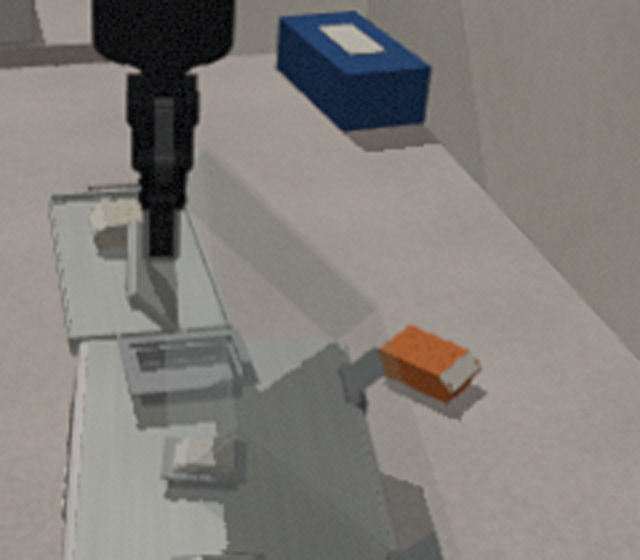

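The hood is at about 45° with the lip just in front of and below the tip. Continuing down.

>>> jog_arm:
  increments:
    - [[-0.0165,0,0.015],0]
    - [[-0.0144,0,0.017],0]
    - [[-0.0125,0,0.0184],0]
    - [[-0.0106,0,0.0195],0]
    - [[-0.0087,0,0.0205],0]
    - [[-0.0066,0,0.0212],0]
    - [[-0.0045,0,0.0218],0]
    - [[-0.0012,0,0.011],0]
    - [[-0.001,0,0.006],0]
    - [[0,0,0],0]
    - [[0,0,0],0]

```text
time_s: 20.23
ee_pos: [0.4461, -0.2028, 0.0997]
tcp_rot: [3.141, -0.001, -0.157]
ft_force: [-0.5, 0.1, 0.4]
finger_gap: -0.0002
```

```bash
python3 loc.py
```

```text
20.225 hx -0.135 hy -0.004 z 0.0997 [ 3.14146442e+00 -6.89899902e-04 -1.57274077e-01] [-0.5  0.1  0.4]
```

>>> jog_arm:
  increments:
    - [[0,0,0.003],0]
    - [[0,0,0.002],0]
    - [[0,0,0.001],0]
    - [[0,0,0],0]
    - [[0,0,0],0]

```text
time_s: 20.85
ee_pos: [0.4459, -0.2028, 0.0939]
tcp_rot: [3.141, -0.001, -0.157]
ft_force: [-4.7, 1.4, 21.5]
finger_gap: -0.0001
```

A hard stop at 21 N matches the expected shut height of 0.094. Now retreat and check.

>>> jog_arm:
  increments:
    - [[0,0,-0.002],0]
    - [[0,0,-0.01],0]
    - [[0,0,-0.03],0]
    - [[0,0,-0.05],0]
    - [[0,0,-0.05],0]
    - [[-0.03,0.03,-0.04],0]
    - [[-0.03,0.05,0],0]
    - [[0,0.05,0],0]
    - [[0,0.05,0],0]
    - [[0,0.05,0],0]
    - [[0,0.05,0],0]
    - [[0,0.05,0],0]
    - [[0,0,0],0]
    - [[0,0,0],0]

```text
time_s: 22.6
ee_pos: [0.3348, -0.5186, 0.2753]
tcp_rot: [-3.141, 0.0, -0.157]
ft_force: [0.8, -0.0, 1.2]
finger_gap: -0.0002
```

```bash
cat > fin.py <<'E'
from h import *
e=get_obs(); print(e["time_s"],e["ee_pos"],e["ft_force"].round(1))
im,d=get_image("side"); im2,d2=get_image("top"); C=cloud("side",d); C2=cloud("top",d2)
cv2.imwrite("pics/f.png",cv2.hconcat([cv2.resize(im[120:360,210:410,::-1],(400,480),interpolation=2),cv2.resize(im2[150:320,100:500,::-1],(400,480))]))
cv2.imwrite("pics/ft.png",im2[:,:,::-1])
a=np.radians(9)
for nm,CC in(("side",C),("top",C2)):
    hx=(CC[:,:,0]-.58)*np.cos(a)-(CC[:,:,1]+.22)*np.sin(a); hy=(CC[:,:,0]-.58)*np.sin(a)+(CC[:,:,1]+.22)*np.cos(a)
    m=(abs(hy+.004)<.04)&(hx<-.121)&(hx>-.15)&(CC[:,:,2]>.084)&(CC[:,:,2]<.13); print(nm,'lip z',m.sum(),np.median(CC[:,:,2][m]).round(4))
    for h in (-.1,-.05,0,.05):
        m=(abs(hx-h)<.006)&(abs(hy)<.03)&(CC[:,:,2]>.075)&(CC[:,:,2]<.3); print('  hood top z at',h,m.sum(),np.median(CC[:,:,2][m]).round(4))
i=im2.astype(int); m=(((i[:,:,0]-i[:,:,2])>15)*255).astype(np.uint8)
for b,z in(((120,180,205,270),.049),((205,205,232,245),.019)):
    mm=np.zeros_like(m); mm[b[1]:b[3],b[0]:b[2]]=m[b[1]:b[3],b[0]:b[2]]; mm&=((C2[:,:,2]>.01)*255).astype(np.uint8)
    c=max(cv2.findContours(mm,0,1)[0],key=cv2.contourArea).reshape(-1,2); print(cv2.minAreaRect((onplane("top",c,z)[:,:2]*1000).astype(np.float32)))
E
python3 fin.py
```

```text
22.6 [ 0.33481267 -0.51862929  0.27525582] [ 0.8 -0.   1.2]
side lip z 438 0.0961
  hood top z at -0.1 145 0.127
  hood top z at -0.05 144 0.127
  hood top z at 0 147 0.127
  hood top z at 0.05 141 0.128
top lip z 662 0.0935
  hood top z at -0.1 216 0.1256
  hood top z at -0.05 209 0.1255
  hood top z at 0 207 0.1255
  hood top z at 0.05 193 0.1256
((563.4005126953125, 246.57461547851562), (73.1449966430664, 51.00459289550781), 0.9265943169593811)
((567.7308959960938, 128.12257385253906), (39.49421691894531, 25.59661293029785), 2.9846062660217285)
```

View pics/f.png

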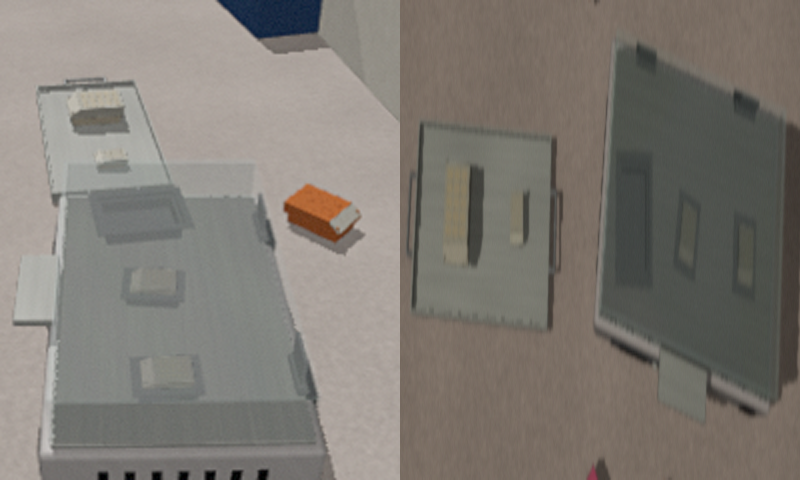

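The cover is shut (hood top level at 0.126 to 0.128), the block is flat and square in the tray, and everything else is in place. Handing in.

```bash
python3 -c "
from rig import *
print(sign_off())"
```

```text
the job is handed in; nothing more can be done
None
```

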